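# Free the pawl of the bench lift with the rod and lower the mould

### The arm

A 6-joint arm with a two-finger parallel gripper is mounted at the origin on the work surface. World frame = base frame: x ahead of the robot, y to its left, z up, the work surface at z = 0. Lengths are in m, angles in degrees, forces in N, time in s.
With the tool pointing down it reaches from about 0.25 to 0.775 m from the base axis. Payload 8.9 kg.
Tool frame: the origin (TCP) lies on the centre line of the jaws, within the pads' length; the fingertips stand 11 mm ahead of it and the grasp point (between the pads) lies 8 mm behind it; z points along the fingers, y is the line along which they close (so a half turn about z gives the same grasp; the last joint's range is limited). The gripper opens to 85 mm and grips with 20 to 120 N. Pads are 22 mm wide; open, the fingers measure 114 mm over their backs; the gripper's body (76 mm by 85 mm) begins 54 mm behind the grasp point. The pads swing forward as they close: fully open they stand 13 mm farther back than shut.
Start: joints at [68.623, 16.656, -8.789, 64.555, 0, 82.019], TCP at [0.122, 0.511, 0.242] pointing down, gripper open.
Joint ranges: [-144.48, 144.48], [-52.06, 99.96], [-74.48, 78.29], [-112.23, 115.85], [-86.99, 84.42], [-180, 180]. Speed limits (degrees/s): [127.2, 127.2, 159.86, 180, 180, 180].

### API

Orientations are given as a 3x3 rotation matrix whose columns are the frame's x, y, z axes.
In Python, from bench import env, camera, camera_info, job gives the robot as it stands. The module is installed in compiled form; this text tells all that it offers.
- The arm moves only by the tool servo_tool, never from a script. Its argument "deltas" is text: rows parted by semicolons, each of 7 numbers parted by spaces: the shift along the tool's x, y, z in units of 0.5 m (1.0 is 0.5 m), then the turn, a rotation vector about the tool's x, y, z in units of 60 degrees (1.0 is 60 degrees), then the opening, from -1 (shut) to 1 (fully open). A call has 1 to 5 rows; each row is the pose to reach, as a shift and turn from the pose commanded when the call began, along the tool's axes at that moment; what a row does not reach only later rows make up. A row lasts 1/12 s, in which the tool goes at most 41.7 mm and 7.16 degrees, less where a joint would pass 70% of its speed; a pose out of reach is approached as far as the arm can. A call with a number of a shift or a turn outside -1 to 1 is refused whole. A call with a gripper value outside its range is refused whole. The fingers move at their own pace and stop on an object; "force" is the grip in N (left out, the last holds). Time passes only in rows, so rows that repeat a pose let the fingers close. It gives the time, the measured TCP pose, the force, the opening and the grip force at its end, in the units of the state.
- env.observe(): the state, without advancing time (a new reading comes with each control period).
- camera(name): name is "side" or "top" or "wrist"; returns the picture (384x512x3 uint8, red, green, blue); there is no depth.
- camera_info(name): a dict with "vertical_fov" (degrees; the focal length in pixels is half the picture's height over the tangent of half this angle, whatever the lens; pixels are square), "cx", "cy" (the principal point, pixels), "k1" (the pictures are not rectified: a ray, as slopes to the right and down, at radius r is drawn at 1 + k1 r^2 times it, then the intrinsics apply), "R" (3x3) and "t" (3): a world point X has camera coordinates R X + t. Camera axes: x right, y down, z forward; pixel columns grow to the right and rows downward; lengths in m; the calibration is good to about 2 mm. A picture is of the moment at which its call begins: read the wrist's pose just before it. camera_info takes no time and is no camera call; for the wrist camera it gives the pose at the moment of the call.
- job.sign_off(): hands the job in; it is judged then, once.
The state is a dict: "time": time; "joint_positions": joint angles; "dq": joint speeds; "effort": joint torques, N m; "tool_pos": TCP position; "eef_rot": TCP orientation; "force": force on the tool from outside, world axes, zero at the start; "wrist_torque": the same for the moment, N m; "width": finger opening in m; "grasp_force": force on a finger pad.
Only numpy, scipy, OpenCV 4.12 (cv2) and the standard library are available. Lean on these libraries where they do the work, as an engineer would, in place of code of your own. Each camera call takes 0.05 s, during which the arm holds its last target. There are 200 camera calls.

### The job

Take the steel rod from its wooden rest and use it (not the fingers) to flick the lift's pawl up off the toothed bar and right over, so that it stays thrown back. Then push the lift table with its mould smoothly down, without slamming it, until it sits on its bottom stop; the rod goes back across its wooden rest, before or after the lowering.

Things in the scene. Friction and masses are not known exactly. Their poses are not given: they have to be found in the camera images.
- lift: Bench lift, fixed. Dark steel base plate 140 (x) x 270 (y, -100 to +170) x 12 mm; steel mast 36 mm square, 240 mm high. Origin: on the bench under the mast's axis, z up. The table with the mould is on the -y side; the pawl and the toothed bar on the +y side. The bar moves with the table: 18 mm wide in x, tooth tips at y = +58 mm, top 183 mm above the bench when down.
- pawl_gap (a point): Middle of the free gap under the pawl, between the bar's teeth and the pawl bracket: lift x = 0, y = +79 mm, 100 mm above the bench. The gap is 40 mm wide in y and open along x at both ends, so a rod can be slid in along the lift's +x from the robot's side. The pawl's underside slopes over it, here about 14 mm above this point or more. Same axes as the lift.
- pawl_pivot (a point): Pivot axis of the pawl (along the lift's x), fixed at lift x = 0, y = +113 mm, 100 mm above the bench, between two grey bracket cheeks (y +98 to +132 mm, x -19 to +19 mm, top 112 mm above the bench). Behind it towards +y a small shelf with the rubber stop, up to 119 mm above the bench. Same axes as the lift.
- pawl (a joint): Pawl: dark steel finger 18 mm wide (x), 12 mm thick, 75 mm from pivot to its 4 mm radius nose. At 0 rad the nose is 60 mm to -y of the pivot and 45 mm above it, in the teeth; it rests at 0 to 0.3. Grows as the nose goes up and over to +y: upright at 0.93, thrown back on its stop at 1.72. Swings freely, 100 g: falls to the teeth below 0.93, to the stop above. On the teeth it blocks the table.
- table_slide (a joint): Height of the lift table above its bottom stop, m: 0 = fully down, at most 0.100. A stiff guide holds the table wherever it is left; once the pawl is thrown back, a push of about 4 to 9 N moves it down.
- push_tab (a point): Centre of the top face of the flat aluminium push tab (44 mm in x, 45 in y, 10 thick) at the -y end of the lift table, 193 mm to -y of the mast axis and 95 mm above the bench when fully down; it moves with the table. The clamped steel mould on the table, 70 (x) x 80 (y) mm, 32 mm higher than the tab, begins 58 mm to +y of this point. Same axes as the lift.
- rod_center (a point): Centre of the loose rod: round steel bar, 10 mm in diameter, 280 mm long along its x, both ends alike, with a square dark sleeve 80 mm long, 16 x 16 mm, around its middle, sides level and upright; 200 g. It starts lying on its rest, its axis 45 mm above the bench.
- rod_rest: Wooden rest, fixed: board 150 (x) x 60 (y) x 10 mm with a fork at x = -62 and +62 mm, each 12 mm thick in x. The rod lies along x across both forks, in notches 30 mm wide (y) with their floor 40 mm above the bench; prongs end at 62 mm. Between the forks 112 mm of length is free for the fingers, down to the board. Origin: centre of its underside.
Mind the look-alikes: they are no part of the job. What is meant by the rod_rest is not green, and is the larger of those in its own colour.

How it is judged:
By the outcome, as a careful person would: the job done as asked, in the order asked, and still so for the second after the job is handed in, with the robot touching nothing.
It also fails if it takes over 69 s, if anything falls off the work surface, if the arm or the gripper's body presses on something with over 40 N, if the wrist force passes 120 N, or if a joint passes its speed limit or range.

## Working session

There is one attempt and no reset: what is moved stays moved. The work goes in short steps, Python scripts to look and compute and a tool call to move; the robot and the scene stay as the last step left them, time stands still between calls to the robot, and variables do not carry over. Pictures are saved under pics/ and viewed, at most 10 in all, crops included, and the job is handed in when it is done.

Besides the shell and the picture viewer there is one more tool, called after "Request:" as name(argument=value, ...), one argument or row to a line, values as JSON. servo_tool: Moves the arm, as the interface text tells. Its arguments: {"type":"object","properties":{"deltas":{"type":"string"},"force":{"type":"number"}},"required":["deltas"]}

```bash
mkdir -p pics; python3 - <<'E'
from bench import env,camera,camera_info
import cv2,json
s=env.observe();print({k:s[k] for k in("time","tool_pos","eef_rot","width","force")})
for n in("side","top","wrist"):
    i=camera_info(n);print(n,i)
    cv2.imwrite(f"pics/{n}0.png",cv2.resize(camera(n)[:,:,::-1],None,fx=1.5,fy=1.5,interpolation=cv2.INTER_CUBIC))
E
```

```text
{'time': 0.0, 'tool_pos': array([0.12146258, 0.51032685, 0.24172447]), 'eef_rot': array([[-9.72795906e-01,  2.31663299e-01, -4.91612323e-04],
       [ 2.31663739e-01,  9.72795152e-01, -1.22654972e-03],
       [ 1.94091531e-04, -1.30707129e-03, -9.99999127e-01]]), 'width': 0.0854251405266748, 'force': array([-0.1555975 , -0.44718553, -0.07676128])}
side {'vertical_fov': 53.54277721295235, 'cx': 258.44718511581084, 'cy': 197.04856488357444, 'k1': 0.01605689907401461, 'R': array([[ 0.99492895, -0.10056061,  0.00198431],
       [-0.06633384, -0.67086973, -0.73860248],
       [ 0.07560553,  0.73472537, -0.67413829]]), 't': array([-0.40715709,  0.18707784,  1.02072853])}
top {'vertical_fov': 44.59255468041502, 'cx': 260.7628403374312, 'cy': 196.10464951234, 'k1': -0.12192687379188105, 'R': array([[-0.0259324 , -0.99965557, -0.0040322 ],
       [-0.99580437,  0.02618616, -0.08768088],
       [ 0.08775627,  0.00174151, -0.99614045]]), 't': array([0.15133792, 0.43688361, 1.49583301])}
wrist {'vertical_fov': 69.95180276175918, 'cx': 253.2078470435988, 'cy': 188.64819864454176, 'k1': -0.04695055662435859, 'R': array([[ 2.32228411e-01,  9.72661280e-01,  2.32556799e-05],
       [ 9.23392346e-01, -2.20472686e-01,  3.14226622e-01],
       [ 3.05641196e-01, -7.29508750e-02, -9.49348002e-01]]), 't': array([-0.52463737, -0.04075588,  0.38014228])}
```

View pics/top0.png

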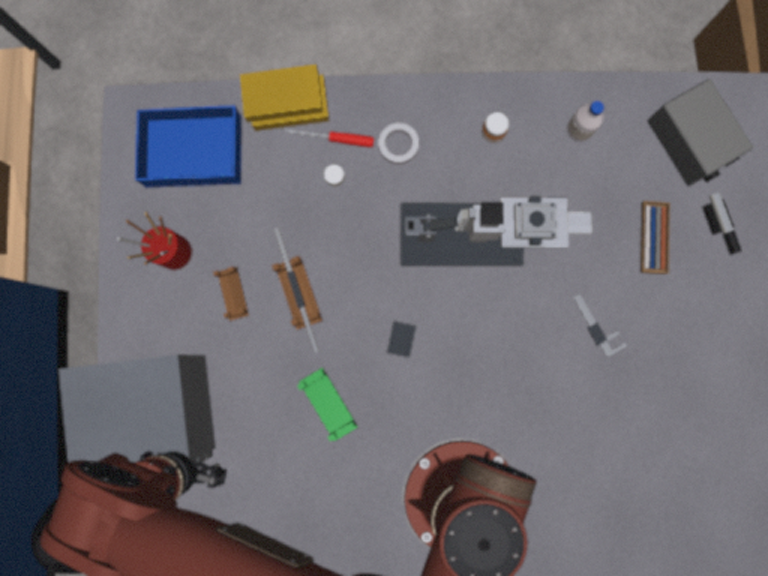

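View pics/side0.png

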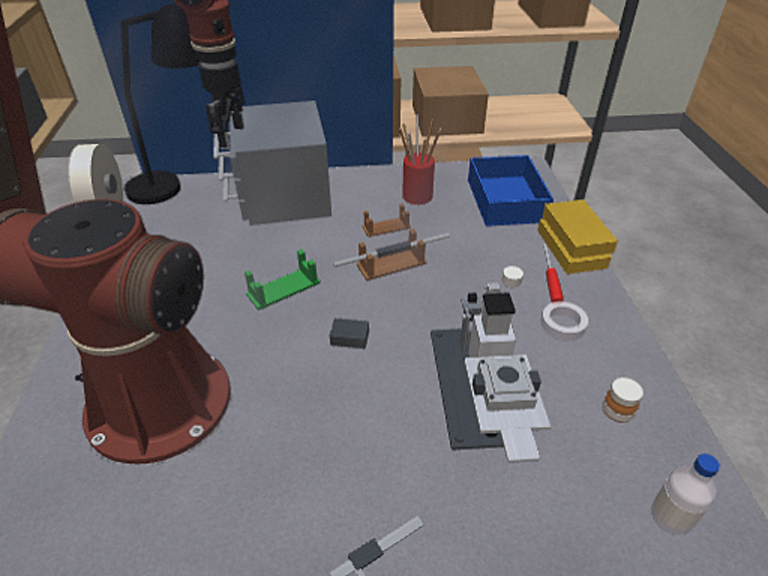

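Candidates for rod_rest in the top view: green (327,404), small brown (232,293) and larger brown (298,292), which carries the rod. The larger brown one fits: it is not green and is the larger of the two brown ones. The lift's base plate corners are at (401,204), (401,266) and (524,265), with the mould on the right. I'll confirm this in a crop.

```bash
cat > h.py <<'E'
import numpy as np,cv2
from bench import env,camera,camera_info
def K(i):
    f=192/np.tan(np.radians(i["vertical_fov"]/2)); return np.array([[f,0,i["cx"]],[0,f,i["cy"]],[0,0,1]])
def ray(i,px):
    p=cv2.undistortPoints(np.array([[px]],float),K(i),np.array([i["k1"],0,0,0]))[0,0]
    return i["R"].T@np.array([*p,1]), -i["R"].T@i["t"]
def at_z(i,px,z):
    d,c=ray(i,px); return c+d*(z-c[2])/d[2]
def proj(i,X):
    return cv2.projectPoints(np.atleast_2d(np.array(X,float)),cv2.Rodrigues(i["R"])[0],i["t"],K(i),np.array([i["k1"],0,0,0]))[0][:,0]
def show(name,x0,y0,x1,y1,s,out):
    im=camera(name)[y0:y1,x0:x1,::-1]; cv2.imwrite("pics/"+out,cv2.resize(im,None,fx=s,fy=s,interpolation=cv2.INTER_CUBIC))
E
python3 - <<'E'
from h import *
i=camera_info("top")
for n,p,z in [("rodA",(278,229),.045),("rodB",(316,351),.045),("c++",(401,204),.012),("c-+",(401,266),.012),("c--",(524,265),.012),("tab",(592,213),.15),("tab",(592,235),.15)]:
    print(n,at_z(i,np.array(p)/1.5,z).round(4))
a=camera("top")[120:240,130:290,::-1];a=cv2.resize(a,(800,600),interpolation=cv2.INTER_CUBIC)
cv2.imwrite("pics/t1.png",a)
b=camera("side")[140:310,210:400,::-1];cv2.imwrite("pics/s1.png",cv2.resize(b,None,fx=3.5,fy=3.5,interpolation=cv2.INTER_CUBIC))
E
```

```text
rodA [0.5854 0.3793 0.045 ]
rodB [0.3222 0.3016 0.045 ]
c++ [0.6396 0.1131 0.012 ]
c-+ [0.5023 0.1169 0.012 ]
c-- [ 0.4976 -0.1519  0.012 ]
tab [ 0.5825 -0.2688  0.15  ]
tab [ 0.5377 -0.2662  0.15  ]
```

View pics/t1.png

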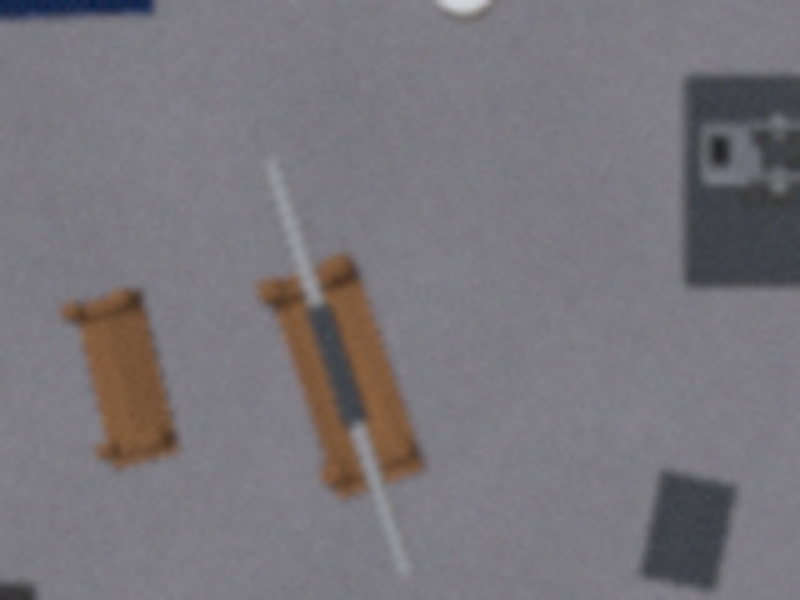

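View pics/s1.png

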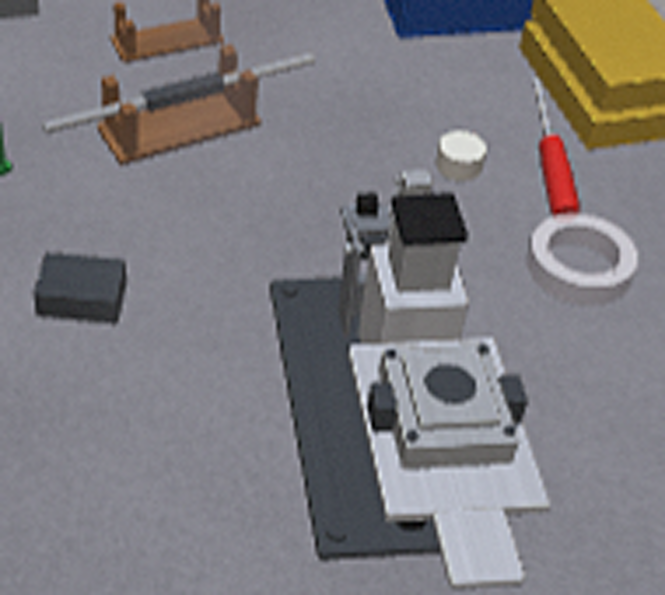

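Seen enlarged: the larger brown rest carries the rod, with the sleeve centre at crop (337,366). The small brown rest at crop (130,375) is empty, and the side view shows the same. The pawl bracket is at crop (735,155). Next I'll compute the tab height, box clearance and first deltas.

```bash
python3 - <<'E'
from h import *
t=camera_info("top");s=camera_info("side")
def tri(a,b):
    (d1,c1),(d2,c2)=ray(t,a),ray(s,b)
    A=np.c_[d1,-d2];u=np.linalg.lstsq(A,c2-c1,rcond=None)[0]
    p,q=c1+d1*u[0],c2+d2*u[1];return ((p+q)/2).round(4),np.linalg.norm(p-q).round(4)
c=lambda x,y:(210+x/3.5,140+y/3.5)
print("tab -x-y",tri((592/1.5,235/1.5),c(452,583)))
print("tab +x-y",tri((592/1.5,213/1.5),c(522,580)))
print("mast top c",tri((488/1.5,214/1.5),c(430,218)))
print("sleeve mid",tri((130+337/5,120+366/5),c(186,91)))
print("rod A",tri((130+270/5,120+160/5),c(312,60)), "rod B",tri((130+405/5,120+573/5),c(47,127)))
for p in [(247,220),(330,215)]: print("box base",at_z(s,np.array(p)/1.5,0).round(3))
for z in(.2,.25): print(at_z(t,np.array((180,355))/1.5,z).round(3),at_z(t,np.array((180,460))/1.5,z).round(3))
E
```

```text
tab -x-y (array([ 0.5411, -0.267 ,  0.1496]), np.float64(0.0068))
tab +x-y (array([ 0.5838, -0.2692,  0.1498]), np.float64(0.0024))
mast top c (array([ 0.5725, -0.0475,  0.2282]), np.float64(0.0067))
sleeve mid (array([0.4565, 0.3421, 0.0423]), np.float64(0.0062))
rod A (array([0.5895, 0.3846, 0.0385]), np.float64(0.0012)) rod B (array([0.3227, 0.3009, 0.0421]), np.float64(0.0048))
box base [0.11 0.55 0.  ]
box base [0.318 0.552 0.   ]
[0.319 0.546 0.2  ] [0.12  0.548 0.2  ]
[0.318 0.531 0.25 ] [0.127 0.533 0.25 ]
```

Request:
servo_tool(
  deltas="-0.03 -0.08 -0.04 0 0 0 1; -0.056 -0.16 -0.04 0 0 0 1; -0.056 -0.233 -0.04 0 0 0 1; -0.12 -0.233 -0.04 0 0 -0.12 1; -0.2 -0.23 -0.04 0 0 -0.24 1",
  force=60,
)

```text
time: 0.67
tool_pos: [0.1829, 0.3753, 0.2626]
eef_rot: [[-1.0, 0.008, -0.001], [0.008, 1.0, -0.0], [0.001, -0.0, -1.0]]
force: [0.9, 2.1, 0.5]
width: 0.0854
grasp_force: 0.0
```

Request:
servo_tool(
  deltas="-0.08 -0.01 0.02 0 0 -0.06 1; -0.16 -0.02 0.04 0 0 -0.12 1; -0.24 -0.03 0.06 0 0 -0.18 1; -0.32 -0.04 0.08 0 0 -0.24 1; -0.4 -0.05 0.11 0 0 -0.267 1",
)

```text
time: 1.08
tool_pos: [0.3854, 0.3492, 0.2079]
eef_rot: [[-0.964, -0.265, 0.001], [-0.265, 0.964, 0.001], [-0.002, 0.001, -1.0]]
force: [0.6, 0.7, 0.5]
width: 0.0854
grasp_force: 0.0
```

Request:
servo_tool(
  deltas="-0.07 -0.045 0.03 0 0 0 1; -0.122 -0.045 0.03 0 0 0 1; -0.122 -0.045 0.03 0 0 0 1; -0.122 -0.045 0.03 0 0 0 1",
)

```text
time: 1.42
tool_pos: [0.4485, 0.3435, 0.1919]
eef_rot: [[-0.966, -0.26, -0.001], [-0.26, 0.966, -0.0], [0.001, -0.0, -1.0]]
force: [-0.9, -0.4, -0.2]
width: 0.0854
grasp_force: 0.0
```

```bash
python3 - <<'E'
from h import *
s=env.observe();print(s["tool_pos"],s["eef_rot"].round(4))
i=camera_info("wrist");np.savez("w1",**i)
im=camera("wrist");cv2.imwrite("pics/w1.png",cv2.resize(im[:,:,::-1],(800,600),interpolation=cv2.INTER_CUBIC))
E
```

```text
[0.4484883  0.34353926 0.19194528] [[-9.656e-01 -2.599e-01 -1.100e-03]
 [-2.599e-01  9.656e-01 -5.000e-04]
 [ 1.200e-03 -2.000e-04 -1.000e+00]]
```

View pics/w1.png

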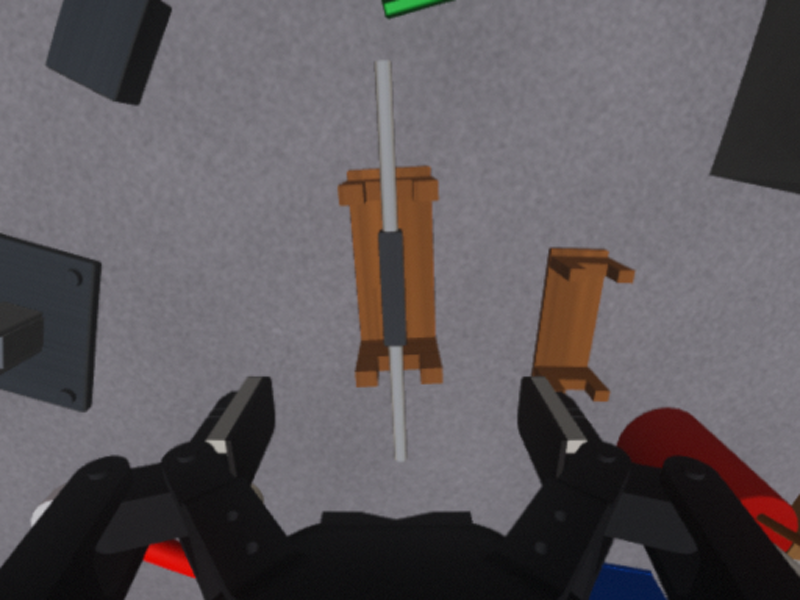

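The rod ends are at (384,62) and (401,460), the sleeve's top face runs from (391,232) to (395,345), and the fork prong tops are near (352,196), (427,192), (368,378) and (432,375).

```bash
python3 - <<'E'
from h import *
i=dict(np.load("w1.npz"))
P=lambda x,y,z:at_z(i,np.array((x,y))/1.5625,z)
a,b=P(384,62,.045),P(401,460,.045);print("rod",a.round(4),b.round(4),np.linalg.norm(a-b),((a+b)/2).round(4),np.degrees(np.arctan2(*(b-a)[1::-1])))
a,b=P(391,232,.053),P(395,345,.053);print("sleeve",a.round(4),b.round(4),np.linalg.norm(a-b),((a+b)/2).round(4))
q=[P(340,187,.062),P(438,180,.062),P(358,374,.062),P(442,370,.062)]
print(np.round(q,4),np.mean(q,0).round(4))
print("lift corner",P(100,262,.012).round(4),P(88,410,.012).round(4))
E
```

```text
rod [0.3225 0.3026 0.045 ] [0.5919 0.3864 0.045 ] 0.28209465072771694 [0.4572 0.3445 0.045 ] 17.278135876566694
sleeve [0.4176 0.3321 0.053 ] [0.4929 0.3549 0.053 ] 0.07868577493840911 [0.4553 0.3435 0.053 ]
[[0.3978 0.2955 0.062 ]
 [0.3788 0.3508 0.062 ]
 [0.5165 0.335  0.062 ]
 [0.4987 0.3898 0.062 ]] [0.4479 0.3428 0.062 ]
lift corner [0.5035 0.1243 0.012 ] [0.6414 0.1188 0.012 ]
```

Request:
servo_tool(
  deltas="-0.015 -0.003 0.06 0 0 -0.037 1; -0.015 -0.003 0.13 0 0 -0.037 1; -0.015 -0.003 0.2 0 0 -0.037 1; -0.015 -0.003 0.2 0 0 -0.037 1; -0.015 -0.003 0.2 0 0 -0.037 1",
)

```text
time: 1.88
tool_pos: [0.4531, 0.3442, 0.0925]
eef_rot: [[-0.954, -0.3, -0.003], [-0.3, 0.954, -0.002], [0.003, -0.001, -1.0]]
force: [-0.0, -0.0, 0.9]
width: 0.0853
grasp_force: 0.0
```

Request:
servo_tool(
  deltas="-0.006 0 0.05 0 0 0 1; -0.006 0 0.1 0 0 0 1; -0.006 0 0.111 0 0 0 1; -0.006 0 0.111 0 0 0 0.3; -0.006 0 0.111 0 0 0 -0.4",
)

```text
time: 2.3
tool_pos: [0.4588, 0.3461, 0.0394]
eef_rot: [[-0.954, -0.299, 0.002], [-0.299, 0.954, 0.001], [-0.002, 0.0, -1.0]]
force: [0.0, -0.6, -0.3]
width: 0.0639
grasp_force: 0.0
```

Request:
servo_tool(
  deltas="0 0 0 0 0 0 -1; 0 0 0 0 0 0 -1; 0 0 0 0 0 0 -1; 0 0 0 0 0 0 -1; 0 0 0 0 0 0 -1",
  force=60,
)

```text
time: 2.72
tool_pos: [0.4586, 0.3458, 0.0383]
eef_rot: [[-0.954, -0.299, 0.001], [-0.299, 0.954, 0.001], [-0.001, 0.001, -1.0]]
force: [-1.4, 0.1, 6.6]
width: 0.0146
grasp_force: 59.0
```

Request:
servo_tool(
  deltas="0 0 -0.03 0 0 0 -1; 0 0 -0.09 0 0 0 -1; 0 0 -0.16 0 0 0 -1; 0 0 -0.24 0 0 0 -1; 0 0 -0.32 0 0 0 -1",
)

```text
time: 3.13
tool_pos: [0.4574, 0.3449, 0.1987]
eef_rot: [[-0.954, -0.299, -0.001], [-0.299, 0.954, -0.001], [0.001, -0.0, -1.0]]
force: [1.4, 1.1, -2.1]
width: 0.015
grasp_force: 58.8
```

Request:
servo_tool(
  deltas="0 -0.03 -0.08 0 0 0 -1; 0 -0.08 -0.16 0 0 0.07 -1; 0 -0.14 -0.24 0 0 0.15 -1; 0 -0.2 -0.26 0 0 0.24 -1; 0 -0.27 -0.26 0 0 0.32 -1",
)

```text
time: 3.55
tool_pos: [0.4999, 0.2162, 0.3321]
eef_rot: [[-0.999, 0.035, 0.007], [0.035, 0.999, 0.002], [-0.007, 0.002, -1.0]]
force: [1.4, 0.0, -2.8]
width: 0.0147
grasp_force: 59.0
```

Request:
servo_tool(
  deltas="-0.03 -0.06 0 0 0 0 -1; -0.07 -0.13 0 0 0 0 -1; -0.11 -0.2 0 0 0 0 -1; -0.14 -0.26 0 0 0 0 -1; -0.151 -0.29 0 0 0 0 -1",
)

```text
time: 3.97
tool_pos: [0.5706, 0.0655, 0.3269]
eef_rot: [[-0.999, 0.035, -0.0], [0.035, 0.999, -0.001], [0.0, -0.001, -1.0]]
force: [-1.2, 0.1, -2.1]
width: 0.0148
grasp_force: 59.0
```

Request:
servo_tool(
  deltas="0 0 0 0 0 0 -1; 0 0 0 0 0 0 -1",
)

```text
time: 4.13
tool_pos: [0.5692, 0.0685, 0.327]
eef_rot: [[-0.999, 0.034, -0.001], [0.034, 0.999, 0.0], [0.001, 0.0, -1.0]]
force: [0.5, 0.7, -1.9]
width: 0.015
grasp_force: 59.0
```

```bash
python3 - <<'E'
from h import *
s=env.observe();print(s["tool_pos"],s["eef_rot"].round(4))
i=camera_info("wrist");np.savez("w2",**i)
im=camera("wrist");cv2.imwrite("pics/w2.png",cv2.resize(im[:,:,::-1],(800,600),interpolation=cv2.INTER_CUBIC))
E
```

```text
[0.56918393 0.06845929 0.32698748] [[-9.994e-01  3.380e-02 -9.000e-04]
 [ 3.380e-02  9.994e-01  3.000e-04]
 [ 9.000e-04  3.000e-04 -1.000e+00]]
```

View pics/w2.png

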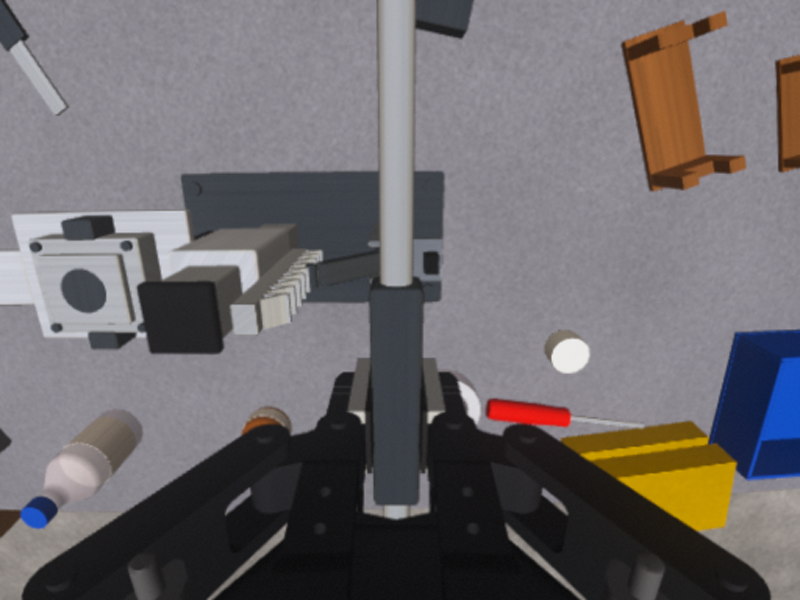

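This shows the rod held straight in the grip. The plate corners are at (182,174), (444,171) and (441,301), the mast cap centre is at (180,317), and the pawl runs from its nose at (313,275) towards the bracket with the rubber stop at (430,262).

```bash
python3 - <<'E'
from h import *
from scipy.optimize import least_squares
i=dict(np.load("w2.npz"));t=camera_info("top")
px=[(182,174),(444,171),(441,301),(180,317)]
L=np.array([[-.07,-.1,.012],[-.07,.17,.012],[.07,.17,.012],[0,0,.240]])
U=[np.array(p)/1.5625 for p in px]
T=[np.array(p)/1.5 for p in [(401,204),(401,266),(524,265)]];LT=np.array([[.07,.17,.012],[-.07,.17,.012],[-.07,-.1,.012]])
def W(p,L):
    c,s=np.cos(p[2]),np.sin(p[2]);return np.c_[p[0]+c*L[:,0]-s*L[:,1],p[1]+s*L[:,0]+c*L[:,1],L[:,2]]
for wt in(0,1.):
    f=lambda p:np.r_[(proj(i,W(p,L))-U).ravel(),wt*(proj(t,W(p,LT))-T).ravel()]
    r=least_squares(f,[.57,-.054,-.02]);print(r.x.round(4),np.degrees(r.x[2]).round(2),(f(r.x)[:8]).round(1))
    c=W(r.x,np.array([[0,.113,.1],[-.12,.075,.1],[0,-.193,.15]]));print(c.round(4))
# pawl angle & rod axis in wrist
p=r.x
for th in(0,.1,.2,.3):
    a=np.radians(36.87)+th;print(th,(proj(i,W(p,np.array([[0,.113-.075*np.cos(a),.1+.075*np.sin(a)]])))*1.5625).round())
for q in[(395,10),(396,275)]:print("rod",at_z(i,np.array(q)/1.5625,.335).round(4))
E
```

```text
[ 0.5709 -0.051  -0.031 ] -1.77 [-1.6 -1.   0.9 -0.6  0.3  0.3  0.2  0.9]
[[ 0.5744  0.062   0.1   ]
 [ 0.4532  0.0277  0.1   ]
 [ 0.5649 -0.2439  0.15  ]]
[ 0.5707 -0.0513 -0.0269] -1.54 [-1.9 -0.8  0.5 -1.2  0.3 -0.1 -0.2  0.8]
[[ 0.5737  0.0617  0.1   ]
 [ 0.4528  0.0269  0.1   ]
 [ 0.5655 -0.2442  0.15  ]]
0 [[308. 272.]]
0.1 [[313. 274.]]
0.2 [[318. 276.]]
0.3 [[325. 278.]]
rod [0.4536 0.0722 0.335 ]
rod [0.5236 0.07   0.335 ]
```

Request:
servo_tool(
  deltas="0.06 0 0 0 0 0 -1; 0.14 -0.02 0 0 0 0 -1; 0.22 -0.05 0 0 0 0 -1; 0.3 -0.07 0 0 0 0 -1; 0.389 -0.087 0.02 0 0 0 -1",
)

```text
time: 4.6
tool_pos: [0.3769, 0.0334, 0.3191]
eef_rot: [[-1.0, 0.03, 0.002], [0.03, 1.0, -0.0], [-0.002, -0.0, -1.0]]
force: [-0.2, -1.0, -0.9]
width: 0.015
grasp_force: 59.0
```

Request:
servo_tool(
  deltas="0.01 0 0.08 0 0 0 -1; 0.01 0 0.16 0 0 0 -1; 0.01 0 0.24 0 0 0 -1; 0.01 0 0.32 0 0 0 -1; 0.01 0 0.38 0 0 0 -1",
)

```text
time: 5.02
tool_pos: [0.372, 0.0341, 0.1264]
eef_rot: [[-1.0, 0.03, -0.001], [0.03, 1.0, 0.0], [0.001, 0.0, -1.0]]
force: [-0.0, 0.2, -2.2]
width: 0.0149
grasp_force: 59.0
```

Request:
servo_tool(
  deltas="0 0 0.03 0 0 0 -1; 0 0 0.06 0 0 0 -1; 0 0 0.06 0 0 0 -1; 0 0 0.06 0 0 0 -1",
)

```text
time: 5.35
tool_pos: [0.3729, 0.0337, 0.0985]
eef_rot: [[-1.0, 0.03, -0.001], [0.03, 1.0, 0.0], [0.001, 0.0, -1.0]]
force: [0.5, 1.1, -1.9]
width: 0.015
grasp_force: 58.9
```

Request:
servo_tool(
  deltas="0 -0.004 0.01 0 0 0 -1; -0.03 -0.004 0.01 0 0 0 -1; -0.07 -0.004 0.01 0 0 0 -1; -0.11 -0.004 0.01 0 0 0 -1; -0.14 -0.004 0.01 0 0 0 -1",
)

```text
time: 5.77
tool_pos: [0.4461, 0.0286, 0.0946]
eef_rot: [[-1.0, 0.031, 0.003], [0.031, 1.0, -0.0], [-0.003, -0.0, -1.0]]
force: [0.1, -0.4, -1.9]
width: 0.015
grasp_force: 58.9
```

Request:
servo_tool(
  deltas="-0.02 0 0 0 0 0 -1; -0.03 0 0 0 0 0 -1; -0.03 0 0 0 0 0 -1",
)

```text
time: 6.02
tool_pos: [0.4595, 0.0281, 0.0938]
eef_rot: [[-0.999, 0.032, 0.001], [0.032, 1.0, -0.0], [-0.001, -0.0, -1.0]]
force: [-1.1, -0.8, -1.3]
width: 0.0151
grasp_force: 58.9
```

```bash
python3 - <<'E'
from h import *
s=env.observe();print(s["tool_pos"],s["eef_rot"].round(4))
show("side",280,160,360,250,6,"s2.png")
p=(.5708,-.0512,-.0288);R=np.array([[np.cos(p[2]),-np.sin(p[2])],[np.sin(p[2]),np.cos(p[2])]])
print("lift TCP",R.T@(s["tool_pos"][:2]-p[:2]),s["tool_pos"][2], "rod yaw rel",np.degrees(np.arctan2(-s["eef_rot"][1,0],-s["eef_rot"][0,0])-p[2]))
E
```

```text
[0.45947095 0.02814512 0.09381372] [[-9.995e-01  3.160e-02  1.100e-03]
 [ 3.160e-02  9.995e-01 -1.000e-04]
 [-1.100e-03 -1.000e-04 -1.000e+00]]
lift TCP [-0.11356771  0.07610638] 0.09381372007283237 rod yaw rel -0.1609739350679766
```

View pics/s2.png

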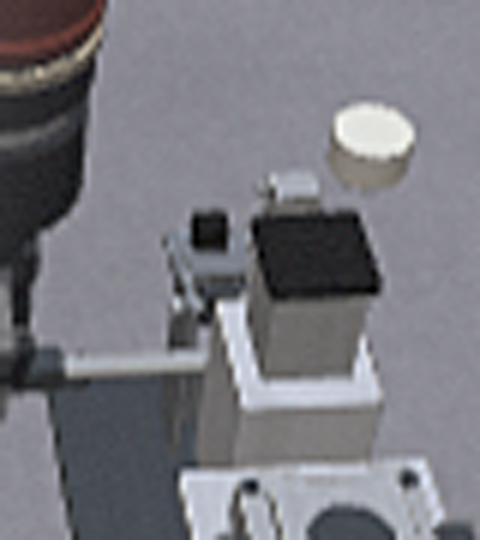

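The rod (crop row 365) passes into the gap between the bar and the bracket. Now I'll lift the pawl over along an arc.

Request:
servo_tool(
  deltas="0 0.001 -0.02 0 0 0 -1; 0 0.003 -0.049 0 0 0 -1; 0 0.01 -0.059 0 0 0 -1; 0 0.018 -0.066 0 0 0 -1; 0 0.028 -0.073 0 0 0 -1",
)

```text
time: 6.48
tool_pos: [0.4586, 0.0425, 0.1301]
eef_rot: [[-0.999, 0.032, 0.0], [0.032, 0.999, -0.0], [-0.0, -0.0, -1.0]]
force: [-0.1, -0.5, -2.4]
width: 0.0151
grasp_force: 59.3
```

Request:
servo_tool(
  deltas="0 0.01 -0.005 0 0 0 -1; 0 0.023 -0.01 0 0 0 -1; 0 0.038 -0.013 0 0 0 -1; 0 0.053 -0.012 0 0 0 -1; 0 0.068 -0.01 0 0 0 -1",
)

```text
time: 6.9
tool_pos: [0.4601, 0.0771, 0.1348]
eef_rot: [[-1.0, 0.031, 0.0], [0.031, 1.0, 0.0], [-0.0, 0.0, -1.0]]
force: [0.0, -0.4, -2.7]
width: 0.0149
grasp_force: 59.3
```

Request:
servo_tool(
  deltas="0 0.012 0.004 0 0 0 -1; 0 0.018 0.006 0 0 0 -1; 0 0.018 0.006 0 0 0 -1",
)

```text
time: 7.15
tool_pos: [0.46, 0.0859, 0.1314]
eef_rot: [[-1.0, 0.031, -0.001], [0.031, 1.0, 0.0], [0.001, 0.0, -1.0]]
force: [0.0, -0.5, -1.6]
width: 0.0148
grasp_force: 59.3
```

```bash
python3 - <<'E'
from h import *
s=env.observe();print(s["tool_pos"],s["force"])
show("side",280,160,360,250,6,"s3.png")
E
```

```text
[0.46002243 0.08588751 0.13141893] [ 0.01073189 -0.4860699  -1.59064818]
```

View pics/s3.png

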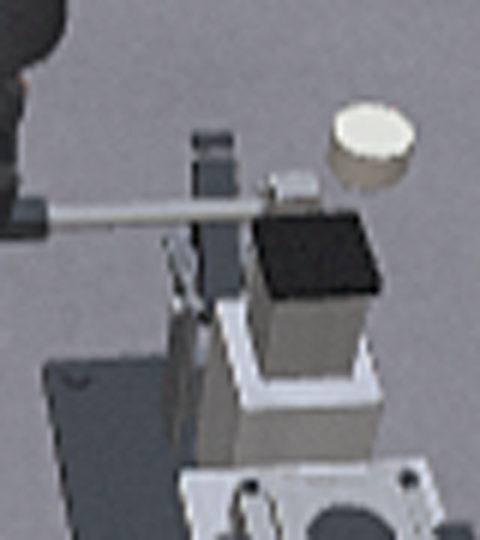

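The pawl, from crop (213,140) down to (215,290), is now behind the rod and past upright. Retracting and taking the rod back.

Request:
servo_tool(
  deltas="0 -0.02 0 0 0 0 -1; 0.05 -0.02 0 0 0 0 -1; 0.12 -0.02 0 0 0 0 -1; 0.2 -0.02 0 0 0 0 -1; 0.25 -0.02 -0.03 0 0 0 -1",
)

```text
time: 7.62
tool_pos: [0.3294, 0.0784, 0.1447]
eef_rot: [[-0.999, 0.032, -0.007], [0.032, 0.999, -0.0], [0.007, -0.001, -1.0]]
force: [-1.0, -0.2, -1.6]
width: 0.015
grasp_force: 59.2
```

Request:
servo_tool(
  deltas="0 0 -0.07 0 0 0 -1; 0 0.05 -0.12 0 0 0 -1; 0 0.13 -0.14 0 0 -0.07 -1; 0 0.21 -0.14 0 0 -0.15 -1; -0.03 0.29 -0.14 0 0 -0.24 -1",
)

```text
time: 8.03
tool_pos: [0.3533, 0.2236, 0.2182]
eef_rot: [[-0.975, -0.22, 0.001], [-0.22, 0.975, 0.001], [-0.001, 0.0, -1.0]]
force: [1.6, -1.5, -1.4]
width: 0.015
grasp_force: 59.3
```

Request:
servo_tool(
  deltas="-0.06 0.05 0 0 0 -0.05 -1; -0.12 0.09 0 0 0 -0.078 -1; -0.18 0.135 0 0 0 -0.078 -1; -0.23 0.17 0.04 0 0 -0.078 -1; -0.258 0.185 0.1 0 0 -0.078 -1",
)

```text
time: 8.45
tool_pos: [0.4645, 0.3438, 0.1684]
eef_rot: [[-0.955, -0.297, 0.006], [-0.297, 0.955, 0.004], [-0.007, 0.002, -1.0]]
force: [-0.3, -0.8, -1.2]
width: 0.0154
grasp_force: 59.4
```

Request:
servo_tool(
  deltas="0 0 0.03 0 0 0 -1; 0 0 0.06 0 0 0 -1; 0 0 0.08 0 0 0 -1; 0 0 0.08 0 0 0 -1",
)

```text
time: 8.78
tool_pos: [0.4592, 0.3395, 0.1248]
eef_rot: [[-0.955, -0.296, -0.003], [-0.296, 0.955, -0.002], [0.004, -0.001, -1.0]]
force: [-0.2, -0.2, -1.2]
width: 0.0147
grasp_force: 59.3
```

Request:
servo_tool(
  deltas="-0.003 0.012 0.03 0 0 -0.01 -1; -0.003 0.012 0.06 0 0 -0.01 -1; -0.003 0.012 0.09 0 0 -0.01 -1; -0.003 0.012 0.09 0 0 -0.01 -1; -0.003 0.012 0.09 0 0 -0.01 -1",
)

```text
time: 9.2
tool_pos: [0.4599, 0.3467, 0.0825]
eef_rot: [[-0.952, -0.306, -0.0], [-0.306, 0.952, -0.0], [0.0, -0.0, -1.0]]
force: [0.4, 0.2, -1.6]
width: 0.0147
grasp_force: 59.4
```

Request:
servo_tool(
  deltas="0.002 -0.002 0.03 0 0 0 -1; 0.002 -0.002 0.055 0 0 0 -1; 0.002 -0.002 0.072 0 0 0 -1; 0.002 -0.002 0.08 0 0 0 -1; 0.002 -0.002 0.084 0 0 0 -1",
)

```text
time: 9.62
tool_pos: [0.4594, 0.3459, 0.0403]
eef_rot: [[-0.952, -0.307, 0.0], [-0.307, 0.952, 0.0], [-0.0, 0.0, -1.0]]
force: [0.1, 0.0, -2.3]
width: 0.0151
grasp_force: 59.4
```

Request:
servo_tool(
  deltas="0 0 0.002 0 0 0 -1; 0 0 0.002 0 0 0 -1",
)

```text
time: 9.78
tool_pos: [0.4595, 0.3461, 0.0395]
eef_rot: [[-0.952, -0.307, 0.001], [-0.307, 0.952, 0.0], [-0.001, 0.0, -1.0]]
force: [0.4, -0.4, -2.0]
width: 0.015
grasp_force: 59.4
```

Request:
servo_tool(
  deltas="0 0 0.002 0 0 0 -1; 0 0 0.003 0 0 0 -1; 0 0 0.003 0 0 0 -0.6; 0 0 0.003 0 0 0 -0.4; 0 0 0.003 0 0 0 -0.2",
  force=20,
)

```text
time: 10.2
tool_pos: [0.4592, 0.346, 0.0376]
eef_rot: [[-0.952, -0.307, 0.0], [-0.307, 0.952, 0.0], [-0.0, 0.0, -1.0]]
force: [-0.4, -0.3, 0.1]
width: 0.0338
grasp_force: 0.0
```

Request:
servo_tool(
  deltas="0 0 0 0 0 0 0.2; 0 0 0 0 0 0 0.6; 0 0 0 0 0 0 1; 0 0 0 0 0 0 1; 0 0 -0.02 0 0 0 1",
)

```text
time: 10.62
tool_pos: [0.4579, 0.3452, 0.0462]
eef_rot: [[-0.952, -0.307, -0.003], [-0.307, 0.952, -0.002], [0.003, -0.001, -1.0]]
force: [-0.8, -0.4, -0.1]
width: 0.0855
grasp_force: 0.0
```

Request:
servo_tool(
  deltas="0 0 -0.06 0 0 0 1; 0 0 -0.13 0 0 0 1; 0 0 -0.2 0 0 0 1; 0 0 -0.28 0 0 0 1; 0 0 -0.34 0 0 0 1",
)

```text
time: 11.03
tool_pos: [0.4594, 0.3461, 0.2215]
eef_rot: [[-0.952, -0.307, 0.002], [-0.307, 0.952, 0.001], [-0.003, 0.001, -1.0]]
force: [0.7, 0.2, -0.1]
width: 0.0855
grasp_force: 0.0
```

Request:
servo_tool(
  deltas="0 0 0 0 0 0 1; 0 0 0 0 0 0 1",
)

```text
time: 11.2
tool_pos: [0.4601, 0.3465, 0.2202]
eef_rot: [[-0.952, -0.307, 0.004], [-0.307, 0.952, 0.002], [-0.004, 0.001, -1.0]]
force: [0.1, 0.1, -0.6]
width: 0.0856
grasp_force: 0.0
```

```bash
python3 - <<'E'
from h import *
s=env.observe();print(s["tool_pos"],s["eef_rot"].round(3))
a=camera("wrist")[:,:,::-1];b=camera("side")[110:260,210:380,::-1]
cv2.imwrite("pics/c4.png",np.hstack([cv2.resize(a,(400,300)),cv2.resize(b,(400,353))[:300]]))
E
```

```text
[0.4601063  0.34652571 0.22020734] [[-0.952 -0.307  0.004]
 [-0.307  0.952  0.002]
 [-0.004  0.001 -1.   ]]
```

View pics/c4.png

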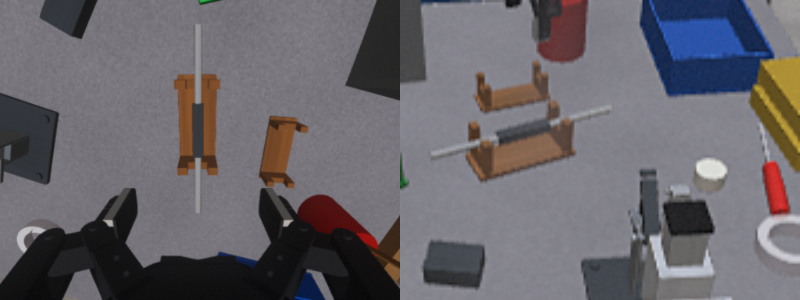

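The rod lies across both forks of the larger brown rest, and the pawl stands thrown back at (648,190). Moving to the push tab with the fingers shut.

Request:
servo_tool(
  deltas="0.004 -0.04 -0.06 0 0 0.05 -1; 0.008 -0.09 -0.12 0 0 0.12 -1; 0.012 -0.16 -0.17 0 0 0.2 -1; 0.018 -0.23 -0.21 0 0 0.28 -1; 0.022 -0.3 -0.24 0 0 0.3 -1",
)

```text
time: 11.72
tool_pos: [0.4944, 0.1984, 0.3381]
eef_rot: [[-1.0, 0.007, -0.001], [0.007, 1.0, -0.0], [0.001, -0.0, -1.0]]
force: [1.6, 0.2, 1.1]
width: 0.0255
grasp_force: 0.0
```

Request:
servo_tool(
  deltas="-0.02 -0.07 0 0 0 0 -1; -0.04 -0.15 0 0 0 0 -1; -0.06 -0.23 0 0 0 0 -1; -0.08 -0.31 0 0 0 0 -1; -0.1 -0.39 0 0 0 0 -1",
)

```text
time: 12.13
tool_pos: [0.5436, 0.0027, 0.3362]
eef_rot: [[-1.0, 0.002, -0.002], [0.002, 1.0, 0.0], [0.002, 0.0, -1.0]]
force: [0.8, -0.3, 0.5]
width: -0.0
grasp_force: 0.0
```

Request:
servo_tool(
  deltas="-0.01 -0.08 0 0 0 0 -1; -0.02 -0.16 0 0 0 0 -1; -0.03 -0.24 0 0 0 0 -1; -0.04 -0.32 0 0 0 0 -1; -0.04 -0.4 0 0 0 0 -1",
)

```text
time: 12.55
tool_pos: [0.5633, -0.1972, 0.3357]
eef_rot: [[-1.0, 0.002, -0.002], [0.002, 1.0, 0.001], [0.002, 0.001, -1.0]]
force: [1.2, 1.4, -0.3]
width: -0.0006
grasp_force: 0.0
```

Request:
servo_tool(
  deltas="0 -0.05 0 0 0 0 -1; 0 -0.07 0.02 0 0 0 -1; 0 -0.07 0.06 0 0 0 -1; 0 -0.07 0.1 0 0 0 -1; 0 -0.07 0.12 0 0 0 -1",
)

```text
time: 12.97
tool_pos: [0.5621, -0.2294, 0.2735]
eef_rot: [[-1.0, 0.003, -0.005], [0.003, 1.0, 0.003], [0.005, 0.003, -1.0]]
force: [-0.0, -0.6, 0.1]
width: 0.0002
grasp_force: 0.0
```

Request:
servo_tool(
  deltas="-0.006 -0.03 0.04 0 0 0 -1; -0.006 -0.03 0.09 0 0 0 -1; -0.006 -0.03 0.13 0 0 0 -1; -0.006 -0.03 0.155 0 0 0 -1; -0.006 -0.03 0.17 0 0 0 -1",
)

```text
time: 13.38
tool_pos: [0.5654, -0.244, 0.1899]
eef_rot: [[-1.0, 0.002, -0.003], [0.002, 1.0, 0.002], [0.003, 0.002, -1.0]]
force: [-0.3, -0.1, 0.8]
width: 0.0
grasp_force: 0.0
```

Request:
servo_tool(
  deltas="0 0 0.004 0 0 0 -1; 0 0 0.008 0 0 0 -1; 0 0 0.012 0 0 0 -1; 0 0 0.016 0 0 0 -1; 0 0 0.02 0 0 0 -1",
)

```text
time: 13.8
tool_pos: [0.5669, -0.2456, 0.183]
eef_rot: [[-1.0, 0.002, 0.001], [0.002, 1.0, -0.001], [-0.001, -0.001, -1.0]]
force: [0.3, -1.0, -0.9]
width: 0.0001
grasp_force: 0.0
```

Request:
servo_tool(
  deltas="0 0 0.005 0 0 0 -1; 0 0 0.01 0 0 0 -1; 0 0 0.015 0 0 0 -1; 0 0 0.02 0 0 0 -1; 0 0 0.025 0 0 0 -1",
)

```text
time: 14.22
tool_pos: [0.5665, -0.2454, 0.1697]
eef_rot: [[-1.0, 0.002, -0.0], [0.002, 1.0, 0.0], [0.0, 0.0, -1.0]]
force: [-0.6, 0.1, -0.6]
width: -0.0001
grasp_force: 0.0
```

Request:
servo_tool(
  deltas="0 0 0.004 0 0 0 -1; 0 0 0.008 0 0 0 -1; 0 0 0.012 0 0 0 -1; 0 0 0.016 0 0 0 -1; 0 0 0.02 0 0 0 -1",
)

```text
time: 14.63
tool_pos: [0.5666, -0.2455, 0.1601]
eef_rot: [[-1.0, 0.002, 0.0], [0.002, 1.0, -0.0], [-0.0, -0.0, -1.0]]
force: [-1.8, 0.1, 4.2]
width: 0.0001
grasp_force: 2.2
```

Request:
servo_tool(
  deltas="0 0 0.004 0 0 0 -1; 0 0 0.008 0 0 0 -1; 0 0 0.012 0 0 0 -1; 0 0 0.016 0 0 0 -1; 0 0 0.02 0 0 0 -1",
)

```text
time: 15.05
tool_pos: [0.5665, -0.2454, 0.1498]
eef_rot: [[-1.0, 0.002, 0.0], [0.002, 1.0, -0.0], [-0.0, -0.0, -1.0]]
force: [-1.4, 1.0, 4.1]
width: 0.0001
grasp_force: 2.2
```

Request:
servo_tool(
  deltas="0 0 0.004 0 0 0 -1; 0 0 0.008 0 0 0 -1; 0 0 0.012 0 0 0 -1; 0 0 0.016 0 0 0 -1; 0 0 0.02 0 0 0 -1",
)

```text
time: 15.47
tool_pos: [0.5665, -0.2454, 0.1397]
eef_rot: [[-1.0, 0.002, 0.0], [0.002, 1.0, -0.0], [-0.0, -0.0, -1.0]]
force: [-1.2, 0.3, 4.2]
width: -0.0002
grasp_force: 2.2
```

Request:
servo_tool(
  deltas="0 0 0.004 0 0 0 -1; 0 0 0.008 0 0 0 -1; 0 0 0.012 0 0 0 -1; 0 0 0.016 0 0 0 -1; 0 0 0.02 0 0 0 -1",
)

```text
time: 15.88
tool_pos: [0.5665, -0.2454, 0.1297]
eef_rot: [[-1.0, 0.002, 0.0], [0.002, 1.0, -0.0], [-0.0, -0.0, -1.0]]
force: [-1.0, 0.0, 5.1]
width: -0.0002
grasp_force: 2.2
```

Request:
servo_tool(
  deltas="0 0 0.004 0 0 0 -1; 0 0 0.008 0 0 0 -1; 0 0 0.012 0 0 0 -1; 0 0 0.016 0 0 0 -1; 0 0 0.02 0 0 0 -1",
)

```text
time: 16.3
tool_pos: [0.5666, -0.2454, 0.1197]
eef_rot: [[-1.0, 0.002, 0.0], [0.002, 1.0, -0.0], [-0.0, -0.0, -1.0]]
force: [-1.1, -0.0, 4.5]
width: -0.0
grasp_force: 2.2
```

Smooth at about 4.5 N. I'll slow down near the stop.

Request:
servo_tool(
  deltas="0 0 0.003 0 0 0 -1; 0 0 0.006 0 0 0 -1; 0 0 0.009 0 0 0 -1; 0 0 0.012 0 0 0 -1; 0 0 0.015 0 0 0 -1",
)

```text
time: 16.72
tool_pos: [0.5665, -0.2454, 0.1123]
eef_rot: [[-1.0, 0.002, 0.0], [0.002, 1.0, -0.0], [-0.0, -0.0, -1.0]]
force: [-0.5, -0.2, 4.1]
width: -0.0002
grasp_force: 2.1
```

Request:
servo_tool(
  deltas="0 0 0.002 0 0 0 -1; 0 0 0.004 0 0 0 -1; 0 0 0.006 0 0 0 -1; 0 0 0.008 0 0 0 -1; 0 0 0.01 0 0 0 -1",
)

```text
time: 17.13
tool_pos: [0.5666, -0.2454, 0.1073]
eef_rot: [[-1.0, 0.002, 0.0], [0.002, 1.0, -0.0], [-0.0, -0.0, -1.0]]
force: [-0.8, 0.4, 4.5]
width: -0.0
grasp_force: 2.1
```

Request:
servo_tool(
  deltas="0 0 0.001 0 0 0 -1; 0 0 0.002 0 0 0 -1; 0 0 0.003 0 0 0 -1; 0 0 0.004 0 0 0 -1; 0 0 0.005 0 0 0 -1",
)

```text
time: 17.55
tool_pos: [0.5666, -0.2455, 0.1059]
eef_rot: [[-1.0, 0.002, 0.0], [0.002, 1.0, -0.0], [-0.0, -0.0, -1.0]]
force: [-5.1, 1.4, 18.3]
width: 0.0001
grasp_force: 9.4
```

The bottom stop is reached: TCP at 0.106 as predicted, and the force has risen to 18 N. Backing off and checking.

Request:
servo_tool(
  deltas="0 0 -0.005 0 0 0 -1; 0 0 -0.02 0 0 0 -1; 0 0 -0.06 0 0 0 -1; 0 0 -0.12 0 0 0 -1; 0 0 -0.19 0 0 0 -1",
)

```text
time: 17.97
tool_pos: [0.5653, -0.2447, 0.1995]
eef_rot: [[-1.0, 0.002, -0.003], [0.002, 1.0, 0.002], [0.003, 0.002, -1.0]]
force: [1.4, -0.4, -0.4]
width: 0.0001
grasp_force: 0.0
```

Request:
servo_tool(
  deltas="0.04 -0.02 -0.08 0 0 0 -1; 0.12 -0.04 -0.12 0 0 0 -1; 0.2 -0.06 -0.12 0 0 0 -1; 0.24 -0.06 -0.12 0 0 0 -1; 0.24 -0.06 -0.12 0 0 0 -1",
)

```text
time: 18.38
tool_pos: [0.4425, -0.2752, 0.2609]
eef_rot: [[-1.0, 0.005, -0.001], [0.005, 1.0, -0.0], [0.001, -0.0, -1.0]]
force: [1.1, 0.5, 0.1]
width: 0.0002
grasp_force: 0.0
```

```bash
python3 - <<'E'
from h import *
s=env.observe();print(s["time"],s["tool_pos"],s["force"])
show("side",215,140,405,320,3.3,"s5.png")
E
```

```text
18.3833 [ 0.44247316 -0.27524198  0.26094466] [1.10667439 0.51105728 0.10477609]
```

View pics/s5.png

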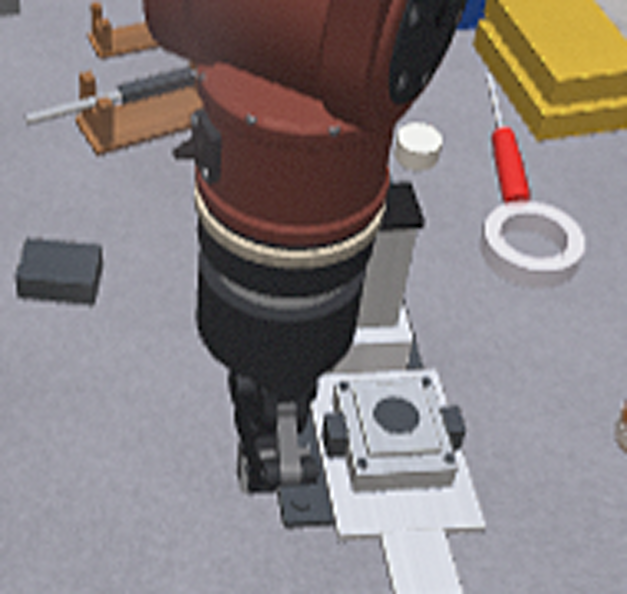

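The table is down on its stop and the rod is on its rest. The arm blocks the view of the pawl, but the table could only have come down with the pawl thrown back.

```bash
python3 -c "
from bench import job
print(job.sign_off())"
```

```text
the job is handed in; nothing more can be done
None
```

I flicked the pawl over with the rod, put the rod back across its wooden rest, then pushed the table smoothly down onto its bottom stop; the job was handed in at about 18.4 s. The arm hid the pawl in the last picture, but it was seen thrown back before the lowering.

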